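# Wind the run timer and hold the enabling plunger at mid travel

### The arm

A 7-joint arm with a two-finger parallel gripper is mounted at the origin on a cart in front of the work surface, level with it; the furniture and walls round the work are solid. World frame = base frame: x ahead of the robot, y to its left, z up, the work surface at z = 0. Lengths are in m, angles in rad, forces in N, time in s.
With the tool pointing down it reaches from about 0.35 to 0.9 m from the base axis. Payload 8.1 kg.
Tool frame: the origin (TCP) lies between the finger pads, 19 mm behind the fingertips; this is the grasp point; z points along the fingers, y is the line along which they close (so a half turn about z gives the same grasp; the last joint's range is limited). The gripper opens to 92 mm and grips with 3 to 60 N. Pads are 19 mm wide; open, the fingers measure 130 mm over their backs; the gripper's body (75 mm by 190 mm) begins 47 mm behind the grasp point.
Start: joints at [1.075, 0.434, 0.025, 1.573, -0.012, 1.134, -0.075], TCP at [0.239, -0.577, 0.246] pointing down, gripper open.
Joint ranges: [-2.62, 2.62], [-0.44, 2.09], [-1.27, 1.32], [0.08, 2.57], [-1.32, 4.46], [0.12, 2], [-2.74, 2.74]. Speed limits (rad/s): [2.22, 2.22, 3.01, 3.01, 3.14, 3.14, 3.14].

### API

Orientations are given as a unit quaternion [x, y, z, w].
In Python, from bench import readout, optics, arm gives the robot as it stands.
- The arm moves only by the tool inch_along, called after "Call:" as name(argument=value, ...) on one line, values as JSON. Schema: {"type":"object","properties":{"rows":{"type":"object","properties":{"segments":{"type":"array","items":{"type":"array","items":{"type":"number"},"minItems":6,"maxItems":6},"minItems":1,"maxItems":10}},"additionalProperties":false,"required":["segments"]},"jaw":{"type":"number"},"only":{"type":"string"},"quiet":{"type":"boolean"},"lines":{"type":"string"}},"required":["rows"],"additionalProperties":false}. rows is an object whose key "segments" holds a list of rows, 1 to 10 of them, each of 6 numbers: dx, dy, dz in shares of 80 cm (1.0 is 80 cm), then a rotation vector rx, ry, rz in normalised numbers (1 is 180 degrees); each row is the pose to reach, as a shift and turn from the pose commanded when the call began, along the tool's axes at that moment; what a row does not reach only later rows make up. A row lasts 1/8 s, in which the tool goes at most 0.0625 m and 0.188 rad, less where a joint would pass 70% of its speed; a pose out of reach is approached as far as the arm can. jaw is the finger opening in m, set as the call begins (left out keeps the last). The fingers move at their own pace and stop on an object; the grip force is fixed at half the most. Time passes only in rows, so rows that do not move let the fingers close. The tool returns the time, the measured TCP pose, the force, the opening and the grip force at its end. only (a regular expression) keeps the lines of the reply that match it, lines (a string "A,B") keeps lines A to B, and quiet returns only ok. Input that does not fit is refused with a message, and nothing moves.
- readout.observe(): the state, without advancing time (a new reading comes with each control period).
- optics.get_image(name): name is "scene" or "top" or "wrist"; returns a dict with "color" (384x512x3 uint8, blue, green, red), "K" (3x3 intrinsics, pixels), "distortion" ([k1, k2, p1, p2, k3] as OpenCV has them; the pictures are not rectified), "view" (4x4, takes a point from world to camera coordinates). Camera axes: x right, y down, z forward; pixel columns grow to the right and rows downward; lengths in m; the calibration is good to about 2 mm. A picture is of the moment at which its call begins. There is no depth.
- arm.sign_off(): hands the job in; it is judged then, once.
Trained networks look in a picture, given as the dict that the camera call returned (one of the last four; its "shot" number tells which), for a name from the list of things; names that differ only in an ending like _2 or _b are one class to them, and where a whole thing is asked for, a point or a joint stands for the part that bears it (a point fixed in the world has none). Each returns a list of dicts, best first, with "score" (0 to 1); they miss things now and then, are a little off and sometimes report something else, mostly with a low value. They report only what shows in the picture. A call takes as long as a camera call. They do not tell look-alikes from the thing itself.
- optics.spot_in(picture, query): "bbox" ([left, top, width, height] in pixels, round what is visible of it).
- optics.outline_of(picture, query): "pixels" (384x512 bool, what is visible of it) and "bbox" ([left, top, width, height] in pixels, round what is visible of it).
The state is a dict: "time": time; "qpos": joint angles; "joint_vel": joint speeds; "joint_torque": joint torques, N m; "eef_pos": TCP position; "tool_rot": TCP orientation; "contact_force": force on the tool from outside, world axes, zero at the start; "moment": the same for the moment, N m; "grip_width": finger opening in m; "grip_force": force on a finger pad.
Only numpy, scipy, OpenCV 4.12 (cv2) and the standard library are available. Lean on these libraries where they do the work, as an engineer would, in place of code of your own. Each camera call takes 0.05 s, during which the arm holds its last target. There are 200 camera calls.

### The job

Start the supervised test run: wind the blue clockwork timer clockwise by its brass key, in as many part turns as it takes, until the orange pointer stands in the green sector. Only then press the plunger of the yellow hold-to-run station with the fingers until its green band is at the collar's rim (white band gone in, red band still out; pushing well into the red trips the switch and spoils the run), and keep it there: finish while still holding it down, without disturbing the other things on the bench.

Things in the scene. Friction and masses are not known exactly. Their poses are not given: they have to be found in the camera images.
- run_timer: Blue box 96 x 96 x 42 mm, fixed to the bench at a place and yaw that vary, with a white round dial (r 43 mm) on top at 45 mm height. Origin: centre of the underside. The dial's green sector (32 degrees wide) is centred on the box's own -x side, which faces the robot apart from the yaw; a red sector follows it clockwise, and black ticks lead up to it.
- timer_key (a joint): Turn of the brass key in rad about the vertical axis through the timer's middle; grows clockwise seen from above, 0 to 3.95 (stop). Green sector: 3.02 to 3.58, centre 3.30; starts between 0 and 0.5. Spring and pawl resist with 0.17 to 0.24 N m; let go, it settles back up to 0.06 rad and stays. Wind in bites of up to 1.25 rad, regripping between.
- key_grip (a point): On the key's axis, 76 mm above the bench: TCP here to grip. The brass wing is an upright plate 44 mm long, 11 mm thick, from 60 to 88 mm above the bench; this frame's x runs along the wing toward the orange pointer, y across its thickness (pinch that way), z up. Under the wing a steel disc of 24 mm radius (top 52 mm above the bench) carries the pointer, which reaches 35 mm from the axis.
- hold_station: Yellow box 90 x 90 x 32 mm, fixed to the bench at a place and yaw that vary, with a black collar (r 21 mm, rim 50 mm above the bench) from which a banded plunger stands up. Origin: centre of the underside.
- hold_plunger (a joint): How far the plunger is pressed straight down, m: 0 at rest, 0.025 at the stop; springs back. About 3 N starts it, then 350 N/m (8 N at 0.013). Bands on the 28 mm thick stem, up from the collar's rim at rest: white 0 to 9 mm, green 9 to 17, red 17 to 28; so the green band is at the rim from 0.009 to 0.017. Beyond 0.020 the switch trips and the run is lost.
- plunger_top (a point): Centre of the top of the plunger's flat black cap (r 23 mm, 10 mm thick); 88 mm above the bench at rest, goes down with the plunger. z up.
- multimeter: Dark grey hand multimeter lying on the bench, 132 x 68 x 40 mm, loose, origin under its centre. Leave alone.
- flux_bottle: White bottle with red cap, 36 mm across, 108 mm high, standing loose at the back right; origin under its centre. Leave alone.
- glue_bottle: White bottle with black cap, 30 mm across, 92 mm high, standing loose at the back right; origin under its centre. Leave alone.
Mind the look-alikes: they are no part of the job. What is shaped like the hold_station but turquoise is not meant.

How it is judged:
On the way, in this order (a step that is already met when the one before it is completed fails the run):
1. the pointer stands in the green sector (value of joint timer_key between 3.02 and 3.58 rad), for 0.2 s.
2. the robot's fingers hold the plunger with the green band at the rim (value of joint hold_plunger between 0.009 and 0.017 m and contact force between the fingers and hold_station above 2 N), for 0.5 s.
At the end, for the whole second after the job is handed in: The key reads 3.02 to 3.58 rad (pointer in the green sector), and the fingers are holding the plunger still, pressed 9 to 17 mm, with more than 2 N (all of step 1 and all of step 2 and velocity of joint hold_plunger between -0.01 and 0.01 m/s); the arm keeps its last pose, push and grip.
It fails at once if the plunger was pressed more than 20 mm: the switch tripped (value of joint hold_plunger above 0.02 m).
It fails at once if the plunger was pressed before the timer was wound (value of joint hold_plunger above 0.005 m and value of joint timer_key below 2.9 rad).
It fails at once if the multimeter was disturbed (distance of multimeter from where it was at the start of the episode above 0.03 m).
It fails at once if the flux bottle was disturbed (distance of flux_bottle from where it was at the start of the episode above 0.03 m).
It fails at once if the glue bottle was disturbed (distance of glue_bottle from where it was at the start of the episode above 0.03 m).
It also fails if it takes over 70 s, if anything falls off the work surface, if the arm or the gripper's body presses on something with over 40 N, if the wrist force passes 120 N, or if a joint passes its speed limit or range.

## Working session

There is one attempt and no reset: what is moved stays moved. The work goes in short steps, Python scripts to look and compute and a tool call to move; the robot and the scene stay as the last step left them, time stands still between calls to the robot, and variables do not carry over. Pictures are saved under pics/ and viewed, at most 10 in all, crops included, and the job is handed in when it is done.

```bash
mkdir -p pics; ls; cat > h.py <<'E'
import numpy as np, cv2
from bench import readout, optics, arm
from scipy.spatial.transform import Rotation as R
def ray(im,uv):
    p=cv2.undistortPoints(np.array([[uv]],float),im["K"],np.array(im["distortion"],float))[0,0]
    V=np.array(im["view"]);d=V[:3,:3].T@np.array([p[0],p[1],1.]);return -V[:3,:3].T@V[:3,3],d
def onz(im,uv,z):
    o,d=ray(im,uv);return o+d*(z-o[2])/d[2]
def proj(im,P):
    V=np.array(im["view"]);return cv2.projectPoints(np.array(P,float).reshape(-1,1,3),cv2.Rodrigues(V[:3,:3])[0],V[:3,3],im["K"],np.array(im["distortion"],float))[0][:,0]
E
python3 - <<'E'
from h import *
s=readout.observe();print({k:np.round(v,3) for k,v in s.items()})
ims=[]
for n in("top","scene"):
    im=optics.get_image(n);ims.append(im["color"])
    cv2.imwrite(f"pics/{n}0.png",im["color"])
    print(n,np.round(im["K"],1).tolist(),np.round(im["view"],3).tolist())
    for q in("run_timer","timer_key","hold_station","hold_plunger","multimeter","flux_bottle","glue_bottle"):
        for r in optics.outline_of(im,q)[:3]:
            ys,xs=np.nonzero(r["pixels"]);c=(xs.mean(),ys.mean())
            print(n,q,round(r["score"],2),r["bbox"],np.round(c,1),np.round(onz(im,c,.05),3))
E
```

```text
pics
{'time': np.float64(0.0), 'qpos': array([ 1.075,  0.435,  0.025,  1.574, -0.012,  1.134, -0.075]), 'joint_vel': array([-0.001, -0.001,  0.002,  0.002,  0.   ,  0.002,  0.001]), 'joint_torque': array([ 1.0000e-03, -6.6783e+01,  9.8600e-01, -3.1447e+01, -6.1000e-02,
        4.3000e-02,  0.0000e+00]), 'eef_pos': array([ 0.239, -0.577,  0.245]), 'tool_rot': array([ 0.981,  0.195, -0.   , -0.001]), 'contact_force': array([0.488, 1.012, 0.839]), 'moment': array([-0.008,  0.001,  0.058]), 'grip_force': np.float64(0.0), 'grip_width': np.float64(0.092)}
top [[383.9, 0.0, 257.0], [0.0, 383.9, 189.8], [0.0, 0.0, 1.0]] [[-0.006, -1.0, -0.013, 0.001], [-0.996, 0.008, -0.088, 0.542], [0.088, 0.013, -0.996, 0.94], [0.0, 0.0, 0.0, 1.0]]
top run_timer 0.97 [151.1, 170.3, 41.4, 35.1] [172.3 187.2] [0.548 0.205 0.05 ]
top run_timer 0.51 [335.1, 237.2, 51.7, 57.0] [361.6 266. ] [ 0.355 -0.252  0.05 ]
top timer_key 0.54 [160.8, 173.0, 19.0, 21.8] [170.5 186.2] [0.551 0.21  0.05 ]
top hold_station 0.9 [173.6, 232.1, 50.9, 50.2] [198.7 257.9] [0.376 0.139 0.05 ]
top hold_station 0.75 [267.3, 143.4, 45
[... 1489 characters left out ...]
05 ]
scene hold_plunger 0.69 [264.4, 209.0, 22.5, 22.1] [273.9 218. ] [ 0.457 -0.025  0.05 ]
scene hold_plunger 0.69 [258.0, 158.4, 19.3, 20.2] [265.8 164.9] [ 0.621 -0.105  0.05 ]
scene multimeter 0.77 [348.9, 199.1, 58.4, 39.6] [378.1 219.7] [ 0.33  -0.232  0.05 ]
scene multimeter 0.54 [254.7, 122.8, 14.8, 25.5] [262.8 138.1] [ 0.724 -0.159  0.05 ]
scene flux_bottle 0.91 [255.2, 118.9, 15.4, 31.5] [263.2 136.8] [ 0.728 -0.163  0.05 ]
scene flux_bottle 0.39 [248.9, 206.2, 48.6, 51.5] [272.8 232.3] [ 0.424 -0.001  0.05 ]
scene glue_bottle 0.64 [266.5, 116.0, 16.1, 27.9] [274.6 131.5] [ 0.733 -0.206  0.05 ]
scene glue_bottle 0.53 [262.5, 211.4, 22.5, 19.6] [273.5 218.2] [ 0.457 -0.024  0.05 ]
```

View pics/top0.png

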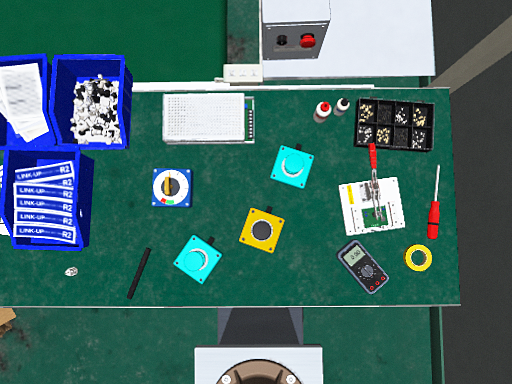

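View pics/scene0.png

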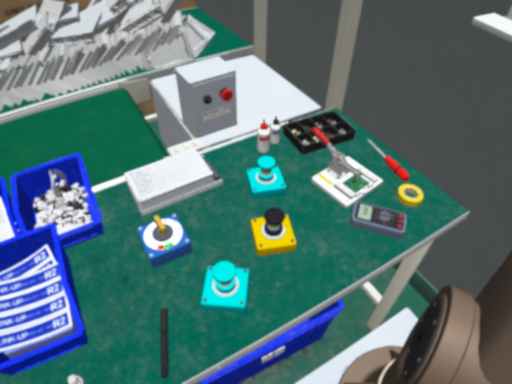

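The top view shows the blue timer at about (172,187), with the wing lying roughly along the image vertical. The yellow station is at about (261,229), and the turquoise look-alikes are at (198,258) and (291,166). The scene view agrees. I'll move above the timer and turn the tool toward yaw π.

The manual's scale: shifts go in shares of 80 cm and turns go in shares of 180 degrees. Converting my numbers, -0.433 m / 0.8 = -0.5413, -0.043 m / 0.8 = -0.0538, -0.18 rad / 3.1416 = -0.0573.

Call:
inch_along(rows={"segments":[[0.0525,-0.0538,0,0,0,-0.0573],[0.105,-0.1075,0,0,0,-0.1146],[0.1575,-0.1625,0,0,0,-0.1719],[0.21,-0.2163,0,0,0,-0.2292],[0.2625,-0.27,0,0,0,-0.2865],[0.315,-0.325,0,0,0,-0.3438],[0.3675,-0.3788,0,0,0,-0.4011],[0.42,-0.4325,0,0,0,-0.4584],[0.4725,-0.4875,0,0,0,-0.5157],[0.525,-0.5413,0,0,0,-0.573]]}, jaw=0.05)

```text
time: 2.05
eef_pos: [0.4621, -0.0149, 0.2459]
tool_rot: [0.454, 0.891, 0.0, 0.001]
contact_force: [1.3, -1.5, -1.2]
grip_width: 0.0499
grip_force: 0.0
```

```bash
python3 - <<'E'
from h import *
s=readout.observe();Rm=R.from_quat(s["tool_rot"]).as_matrix()
print(s["qpos"].round(2),np.arctan2(Rm[1,0],Rm[0,0]),(Rm.T@(np.array([.55,.207,.2])-s["eef_pos"])).round(3))
E
```

```text
[ 0.44  0.23 -0.62  1.91  0.16  1.04  0.38] 2.198113186199985 [0.128 0.201 0.046]
```

To row units: 0.201 m / 0.8 = 0.2513, 0.128 m / 0.8 = 0.16, -0.95 rad / 3.1416 = -0.3024.

Call:
inch_along(rows={"segments":[[0.0325,0.05,0.0063,0,0,-0.0541],[0.065,0.1,0.0125,0,0,-0.1082],[0.0975,0.15,0.0125,0,0,-0.1623],[0.13,0.2,0.0125,0,0,-0.2165],[0.16,0.2513,0.0125,0,0,-0.2706],[0.16,0.2513,0.0125,0,0,-0.3024],[0.16,0.2513,0.0125,0,0,-0.3024]]}, jaw=0.05)

```text
time: 2.92
eef_pos: [0.5503, 0.2047, 0.2352]
tool_rot: [-0.0, 1.0, 0.0, -0.0]
contact_force: [-0.5, -0.0, 0.6]
grip_width: 0.0503
grip_force: 0.0
```

```bash
python3 - <<'E'
from h import *
s=readout.observe();Rm=R.from_quat(s["tool_rot"]).as_matrix()
print(s["qpos"].round(2),np.arctan2(Rm[1,0],Rm[0,0]))
im=optics.get_image("wrist");cv2.imwrite("pics/w1.png",im["color"])
print(np.round(im["K"],1).tolist(),np.round(im["view"],3).tolist())
for q in("run_timer","timer_key"):
  for r in optics.outline_of(im,q)[:2]:
    ys,xs=np.nonzero(r["pixels"]);c=(xs.mean(),ys.mean());print(q,r["score"],r["bbox"],c,onz(im,c,.05).round(4))
c=im["color"].astype(int);m=(cv2.inRange(cv2.cvtColor(im["color"],cv2.COLOR_BGR2HSV),(10,90,80),(35,255,255)))
print(m.sum()/255)
E
```

```text
[ 0.11  0.51 -0.83  1.63  0.4   1.17  0.77] -3.140622865634967
[[302.1, 0.0, 253.8], [0.0, 302.1, 193.9], [0.0, 0.0, 1.0]] [[-0.001, 1.0, -0.001, -0.204], [0.955, 0.001, 0.297, -0.56], [0.297, -0.001, -0.955, 0.218], [0.0, 0.0, 0.0, 1.0]]
run_timer 0.77 [218.2, 121.1, 86.7, 89.3] (np.float64(260.2531131943473), np.float64(168.90541485938155)) [0.5419 0.2117 0.05  ]
timer_key 0.72 [242.5, 154.6, 42.2, 53.0] (np.float64(260.5695067264574), np.float64(175.6034593209481)) [0.5495 0.2121 0.05  ]
10069.0
```

View pics/w1.png

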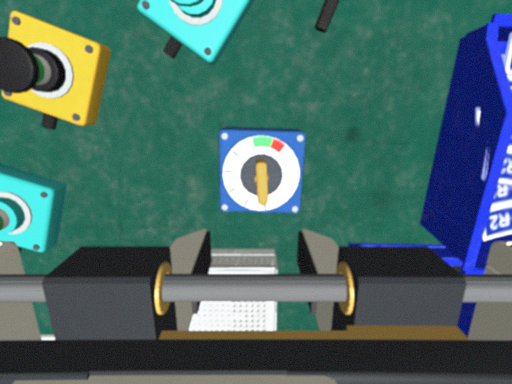

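The wrist view shows the timer centred near (262,171), with green at (262,142), red at (277,145) and the key pointing down the image (+x world). Next I'll fit the dial, sectors and wing more precisely.

```bash
cat > dial.py <<'E'
from h import *
def measure(im,c0=None,show=None):
    b=im["color"];hsv=cv2.cvtColor(b,cv2.COLOR_BGR2HSV)
    r=[r for r in optics.outline_of(im,"run_timer")][0];x,y,w,h=[int(v) for v in r["bbox"]]
    roi=np.zeros(b.shape[:2],np.uint8);roi[max(y-6,0):y+h+6,max(x-6,0):x+w+6]=255
    white=cv2.inRange(hsv,(0,0,150),(180,70,255))&roi
    cs=max(cv2.findContours(cv2.morphologyEx(white,cv2.MORPH_CLOSE,np.ones((5,5))),cv2.RETR_EXTERNAL,cv2.CHAIN_APPROX_NONE)[0],key=cv2.contourArea)
    P=np.array([onz(im,p[0],.045)[:2] for p in cv2.convexHull(cs)]).astype(np.float32)
    e=cv2.fitEllipse(P);c=np.array(e[0])
    out={"dial":c.round(4),"axes":np.round(e[1],4)}
    for n,lo,hi,z in(("green",(45,120,80),(75,255,255),.045),("brass",(12,110,90),(32,255,255),.088)):
        m=cv2.inRange(hsv,lo,hi)&roi
        k,l,st,_=cv2.connectedComponentsWithStats(m);
        if k<2: continue
        i=1+st[1:,4].argmax();ys,xs=np.nonzero(l==i)
        Q=np.array([onz(im,(u,v),z)[:2] for u,v in zip(xs,ys)])
        q=Q.mean(0);out[n]=(len(Q),q.round(4),round(float(np.arctan2(*(q-c)[::-1])),3))
        if n=="brass":
            v=np.linalg.svd(Q-q,full_matrices=False)[2][0];out["line"]=round(float(np.arctan2(v[1],v[0])),3)
    return out
E
python3 - <<'E'
from dial import *
for n in("wrist","top","scene"):
    im=optics.get_image(n);print(n,measure(im))
    if n=="wrist":
        x=cv2.resize(im["color"][115:225,205:320],None,fx=5,fy=5,interpolation=cv2.INTER_CUBIC);cv2.imwrite("pics/w2.png",x)
E
```

```text
wrist {'dial': array([0.5489, 0.2124]), 'axes': array([0.0868, 0.087 ]), 'green': (102, array([0.5127, 0.2133]), 3.115), 'brass': (459, array([0.5451, 0.2121]), -3.06), 'line': 0.059}
top {'dial': array([0.5258, 0.1883]), 'axes': array([0.0253, 0.0355]), 'brass': (5, array([0.5406, 0.1976]), 0.561), 'line': -2.8}
scene {'dial': array([0.5519, 0.2078]), 'axes': array([0.087 , 0.1033]), 'green': (19, array([0.5107, 0.2121]), 3.038), 'brass': (113, array([0.5377, 0.2131]), 2.787), 'line': 3.122}
```

View pics/w2.png

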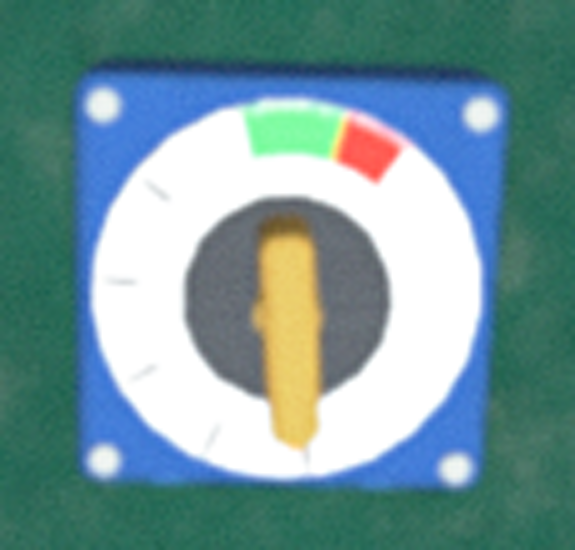

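To row units: 0.159 m / 0.8 = 0.1988, 0.13 m / 0.8 = 0.1625, -0.06 rad / 3.1416 = -0.0191.

Call:
inch_along(rows={"segments":[[0.0013,0.01,0.05,0,0,-0.0191],[0.0013,0.01,0.1125,0,0,-0.0191],[0.0013,0.01,0.1625,0,0,-0.0191],[0.0013,0.01,0.1988,0,0,-0.0191],[0.0013,0.01,0.1988,0,0,-0.0191]]}, jaw=0.05)

```text
time: 4.0
eef_pos: [0.5481, 0.2116, 0.0747]
tool_rot: [-0.031, 1.0, -0.001, -0.002]
contact_force: [-0.1, 0.4, 0.8]
grip_width: 0.0503
grip_force: 0.0
```

Call:
inch_along(rows={"segments":[[0,0,0,0,0,0],[0,0,0,0,0,0],[0,0,0,0,0,0],[0,0,0,0,0,0]]}, jaw=0.0)

```text
time: 4.5
eef_pos: [0.5496, 0.2125, 0.077]
tool_rot: [-0.03, 1.0, 0.0, 0.0]
contact_force: [-0.2, 0.2, -0.4]
grip_width: 0.0146
grip_force: 0.0
```

To row units: 1.1 rad / 3.1416 = 0.3501.

Call:
inch_along(rows={"segments":[[0,0,0,0,0,0],[0,0,0,0,0,0],[0,0,0,0,0,0.0477],[0,0,0,0,0,0.0955],[0,0,0,0,0,0.1432],[0,0,0,0,0,0.191],[0,0,0,0,0,0.2387],[0,0,0,0,0,0.2865],[0,0,0,0,0,0.3342],[0,0,0,0,0,0.3501]]}, jaw=0.0)

```text
time: 5.75
eef_pos: [0.5493, 0.2119, 0.0769]
tool_rot: [0.498, 0.867, -0.0, 0.0]
contact_force: [-1.9, -3.1, 7.6]
grip_width: 0.012
grip_force: 30.0
```

Call:
inch_along(rows={"segments":[[0,0,0,0,0,0],[0,0,0,0,0,0]]})

```text
time: 6.0
eef_pos: [0.5493, 0.2119, 0.0769]
tool_rot: [0.496, 0.868, -0.0, 0.0]
contact_force: [-1.2, -3.3, 7.3]
grip_width: 0.0122
grip_force: 30.0
```

```bash
python3 -c "
from h import *
print(readout.observe()['qpos'].round(2),readout.observe()['moment'])
im=optics.get_image('wrist');cv2.imwrite('pics/w3.png',im['color'])"
```

```text
[-0.14  0.61 -0.46  1.81  0.36  0.81 -0.25] [-0.57772522  0.20309568  0.14646946]
```

View pics/w3.png

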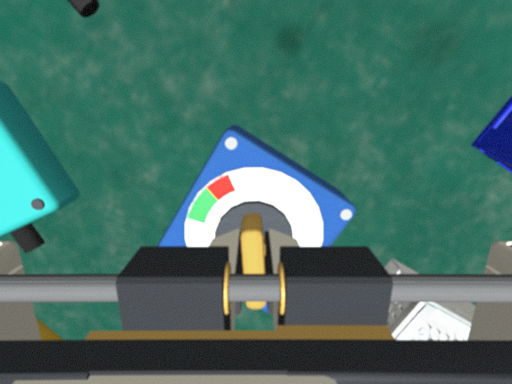

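The wing is held between the pads and has turned with the tool, with green now at about (202,205). I'll release, regrip and take the second bite.

Call:
inch_along(rows={"segments":[[0,0,0,0,0,0],[0,0,0,0,0,0]]}, jaw=0.03)

```text
time: 6.3
eef_pos: [0.5492, 0.2125, 0.0763]
tool_rot: [0.496, 0.868, -0.0, -0.0]
contact_force: [-0.3, -0.6, 0.5]
grip_width: 0.027
grip_force: 0.0
```

Call:
inch_along(rows={"segments":[[0,0,0,0,0,0],[0,0,0,0,0,0],[0,0,0,0,0,0],[0,0,0,0,0,0]]}, jaw=0.0)

```text
time: 6.8
eef_pos: [0.549, 0.2124, 0.0764]
tool_rot: [0.496, 0.868, -0.0, -0.0]
contact_force: [-2.1, -0.5, 0.2]
grip_width: 0.012
grip_force: 30.0
```

Call:
inch_along(rows={"segments":[[0,0,0,0,0,0.0477],[0,0,0,0,0,0.0955],[0,0,0,0,0,0.1432],[0,0,0,0,0,0.191],[0,0,0,0,0,0.2387],[0,0,0,0,0,0.2865],[0,0,0,0,0,0.3342],[0,0,0,0,0,0.3661],[0,0,0,0,0,0.3661]]})

```text
time: 7.92
eef_pos: [0.5488, 0.2124, 0.0764]
tool_rot: [0.888, 0.459, -0.0, 0.0]
contact_force: [-3.0, -0.4, 0.8]
grip_width: 0.0123
grip_force: 30.1
```

Call:
inch_along(rows={"segments":[[0,0,0,0,0,0],[0,0,0,0,0,0],[0,0,0,0,0,0]]}, jaw=0.07)

```text
time: 8.3
eef_pos: [0.5497, 0.2126, 0.0766]
tool_rot: [0.889, 0.459, 0.0, -0.0]
contact_force: [-0.1, -0.7, 0.8]
grip_width: 0.0377
grip_force: 0.0
```

Call:
inch_along(rows={"segments":[[0,0,-0.05,0,0,0],[0,0,-0.1,0,0,0],[0,0,-0.15,0,0,0],[0,0,-0.15,0,0,0]]})

```text
time: 8.8
eef_pos: [0.5513, 0.2134, 0.2]
tool_rot: [0.889, 0.459, 0.003, 0.0]
contact_force: [-0.1, -0.4, -0.5]
grip_width: 0.0697
grip_force: 0.0
```

```bash
python3 - <<'E'
from dial import *
s=readout.observe();Rm=R.from_quat(s["tool_rot"]).as_matrix();print(s["qpos"].round(2),np.arctan2(Rm[1,0],Rm[0,0]))
im=optics.get_image("wrist");print(measure(im));cv2.imwrite("pics/w4.png",im["color"])
E
```

```text
[-0.34  0.43 -0.17  1.71  0.08  1.   -1.16] 0.9528705136432275
{'dial': array([0.5489, 0.2126]), 'axes': array([0.0863, 0.0867]), 'green': (151, array([0.5118, 0.2133]), 3.123), 'brass': (573, array([0.5512, 0.216 ]), 0.984), 'line': -2.111}
```

View pics/w4.png

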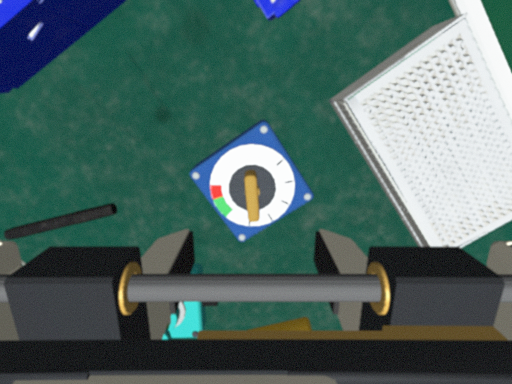

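The pointer is at world yaw −2.11 and green is centred at 3.12, so about 1.05 rad clockwise remains (key ≈ 2.25). I'll align by −0.08 rad, descend, grip and turn 1.07.

To row units: 0.12 m / 0.8 = 0.15, 0.08 m / 0.8 = 0.1, -0.08 rad / 3.1416 = -0.0255.

Call:
inch_along(rows={"segments":[[0,0,0.05,0,0,-0.0255],[0,0,0.1,0,0,-0.0255],[0,0,0.15,0,0,-0.0255],[0,0,0.15,0,0,-0.0255]]}, jaw=0.04)

```text
time: 9.4
eef_pos: [0.5482, 0.2115, 0.0733]
tool_rot: [0.87, 0.494, -0.002, -0.0]
contact_force: [0.0, 0.3, -0.2]
grip_width: 0.0407
grip_force: 0.0
```

Call:
inch_along(rows={"segments":[[0,0,0,0,0,0],[0,0,0,0,0,0],[0,0,0,0,0,0],[0,0,0,0,0,0],[0,0,0,0,0,0]]}, jaw=0.0)

```text
time: 10.02
eef_pos: [0.549, 0.2127, 0.0767]
tool_rot: [0.87, 0.494, -0.0, -0.0]
contact_force: [-2.4, 0.4, 1.6]
grip_width: 0.012
grip_force: 30.0
```

Call:
inch_along(rows={"segments":[[0,0,0,0,0,0.0477],[0,0,0,0,0,0.0955],[0,0,0,0,0,0.1432],[0,0,0,0,0,0.191],[0,0,0,0,0,0.2387],[0,0,0,0,0,0.2865],[0,0,0,0,0,0.3342],[0,0,0,0,0,0.3438],[0,0,0,0,0,0.3438]]})

```text
time: 11.15
eef_pos: [0.5491, 0.2124, 0.0767]
tool_rot: [1.0, -0.022, -0.0, 0.0]
contact_force: [-3.5, -1.4, 4.4]
grip_width: 0.0123
grip_force: 30.0
```

Call:
inch_along(rows={"segments":[[0,0,0,0,0,0],[0,0,0,0,0,0],[0,0,0,0,0,0]]}, jaw=0.07)

```text
time: 11.52
eef_pos: [0.5495, 0.2124, 0.0764]
tool_rot: [1.0, -0.024, 0.0, -0.0]
contact_force: [0.1, 0.2, -0.3]
grip_width: 0.0377
grip_force: 0.0
```

Call:
inch_along(rows={"segments":[[0,0,-0.05,0,0,0],[0,0,-0.1,0,0,0],[0,0,-0.15,0,0,0],[0,0,-0.15,0,0,0]]})

```text
time: 12.02
eef_pos: [0.5512, 0.2132, 0.1998]
tool_rot: [1.0, -0.024, 0.003, -0.001]
contact_force: [0.2, 0.4, -0.2]
grip_width: 0.0697
grip_force: 0.0
```

```bash
python3 - <<'E'
from dial import *
s=readout.observe();Rm=R.from_quat(s["tool_rot"]).as_matrix();print(s["qpos"].round(2),np.arctan2(Rm[1,0],Rm[0,0]))
im=optics.get_image("wrist");print(measure(im));cv2.imwrite("pics/w5.png",im["color"])
E
```

```text
[-0.57  0.42  0.15  1.73 -0.07  0.99 -2.01] -0.04722445976950572
{'dial': array([0.5491, 0.2125]), 'axes': array([0.0864, 0.0864]), 'green': (88, array([0.5105, 0.2136]), 3.113), 'brass': (580, array([0.5525, 0.2124]), -0.019), 'line': -3.123}
```

View pics/w5.png

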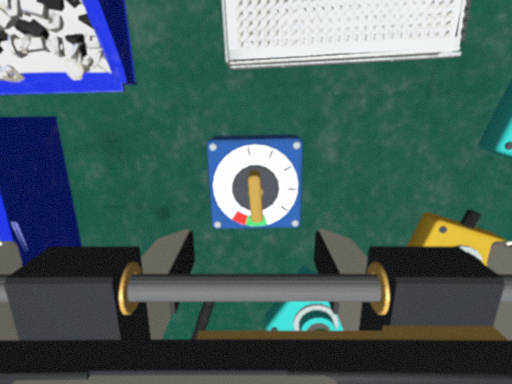

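The pointer stands in the green sector: image (256,219) against green (257,223), key ≈ 3.25. Next I'll go above the yellow station with the fingers closed.

To row units: 0.23 m / 0.8 = 0.2875, -0.096 m / 0.8 = -0.12, -1 rad / 3.1416 = -0.3183.

Call:
inch_along(rows={"segments":[[-0.0238,0.0575,-0.0063,0,0,-0.0541],[-0.0475,0.115,-0.0125,0,0,-0.1082],[-0.0725,0.1725,-0.025,0,0,-0.1623],[-0.0963,0.23,-0.025,0,0,-0.2165],[-0.12,0.2875,-0.025,0,0,-0.2706],[-0.12,0.2875,-0.025,0,0,-0.3183],[-0.12,0.2875,-0.025,0,0,-0.3183],[-0.12,0.2875,-0.025,0,0,-0.3183]]}, jaw=0.0)

```text
time: 13.12
eef_pos: [0.4425, -0.0122, 0.2159]
tool_rot: [0.889, 0.457, -0.0, -0.0]
contact_force: [-0.4, -0.5, -0.2]
grip_width: 0.0008
grip_force: 0.0
```

```bash
python3 - <<'E'
from h import *
s=readout.observe();Rm=R.from_quat(s["tool_rot"]).as_matrix();print(s["qpos"].round(2),np.arctan2(Rm[1,0],Rm[0,0]))
def cap(im,n):
    for r in optics.outline_of(im,"hold_plunger")[:3]+optics.outline_of(im,"hold_station")[:3]:
        ys,xs=np.nonzero(r["pixels"]);print(n,round(r["score"],2),np.round(r["bbox"]),onz(im,(xs.mean(),ys.mean()),.085).round(4))
    p=proj(im,[[.443,-.01,.088]])[0]
    m=cv2.inRange(cv2.cvtColor(im["color"],cv2.COLOR_BGR2HSV),(0,0,0),(180,255,75))
    k,l,st,ce=cv2.connectedComponentsWithStats(m)
    for i in range(1,k):
        if st[i,4]>60 and np.hypot(*(ce[i]-p))<70:print(n,st[i],ce[i].round(1),onz(im,ce[i],.088).round(4))
for n in("wrist","top","scene"):
    im=optics.get_image(n);cap(im,n)
    if n=="wrist":cv2.imwrite("pics/w6.png",im["color"])
E
```

```text
[-0.13  0.17  0.04  2.04 -0.01  0.94 -0.7 ] 0.9503310317960113
wrist 0.89 [409. 135.  59.  49.] [ 0.598 -0.086  0.085]
wrist 0.87 [230. 164.  47.  51.] [ 0.4422 -0.0098  0.085 ]
wrist 0.68 [47. 62. 63. 57.] [0.3734 0.1472 0.085 ]
wrist 0.85 [362.  97. 112.  99.] [ 0.5825 -0.0626  0.085 ]
wrist 0.82 [202. 125. 106.  95.] [0.4527 0.0027 0.085 ]
wrist 0.56 [ 47.  41. 125.  92.] [0.3941 0.1327 0.085 ]
wrist [292 154  16  14 163] [299.5 160.4] [ 0.4925 -0.0124  0.088 ]
wrist [ 230  160   46   52 1283] [253.6 189.8] [ 0.4431 -0.0108  0.088 ]
wrist [249 231  11  46 431] [253.8 254.6] [ 0.4043 -0.0653  0.088 ]
top 0.8 [182. 250.  25.  21.] [0.3736 0.1454 0.085 ]
top 0.77 [281. 153.  21.  17.] [ 0.601  -0.0892  0.085 ]
top 0.81 [177. 233.  35.  48.] [0.3784 0.1407 0.085 ]
top 0.68 [267. 142.  46.  43.] [ 0.5948 -0.0856  0.085 ]
top [212 185  92  66 692] [257.  204.7] [ 0.5018 -0.0032  0.088 ]
top [304 195  11  52  87] [310.1 219.4] [ 0.4667 -0.1263  0.088 ]
scene 0.71 [262. 207.  23.  25.] [ 0.4342 -0.0062  0.085 ]
scene 0.69 [210. 262.  26.  28.] [0.3676 0.1484 0.085 ]
scene 0.83 [244. 169.  41.  32.] [ 0.5278 -0.0352  0.085 ]
scene 0.82 [251. 206.  47.  49.] [0.4011 0.0162 0.085 ]
scene 0.59 [204. 262.  44.  52.] [0.3369 0.1611 0.085 ]
scene [256 167  46   7 175] [277.8 170.6] [ 0.5533 -0.0963  0.088 ]
scene [264 208  20  27 342] [273.6 218.9] [ 0.4296 -0.0046  0.088 ]
```

View pics/w6.png

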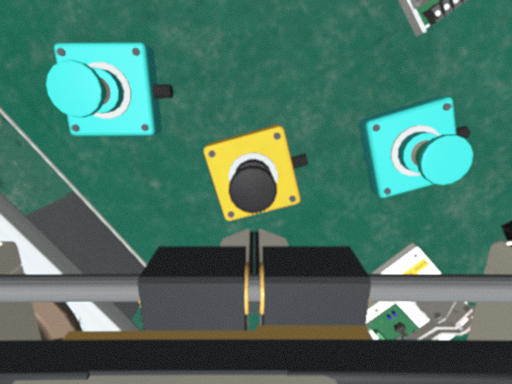

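The black cap is centred at about (253,187) in the wrist view, i.e. world (0.443, −0.010), so the TCP is above it. I'll descend to just above the cap, then press slowly.

To row units: 0.1 m / 0.8 = 0.125, 0.085 m / 0.8 = 0.1063.

Call:
inch_along(rows={"segments":[[0.0013,-0.0013,0.0375,0,0,0],[0.0013,-0.0013,0.075,0,0,0],[0.0013,-0.0013,0.1063,0,0,0],[0.0013,-0.0013,0.125,0,0,0],[0.0013,-0.0013,0.125,0,0,0],[0.0013,-0.0013,0.125,0,0,0]]}, jaw=0.0)

```text
time: 14.32
eef_pos: [0.4427, -0.0113, 0.1171]
tool_rot: [0.889, 0.458, 0.0, 0.0]
contact_force: [0.2, -0.4, 0.2]
grip_width: 0.0007
grip_force: 0.0
```

Call:
inch_along(rows={"segments":[[0,0,0.0038,0,0,0],[0,0,0.0075,0,0,0],[0,0,0.0113,0,0,0],[0,0,0.015,0,0,0],[0,0,0.0175,0,0,0],[0,0,0.02,0,0,0],[0,0,0.02,0,0,0],[0,0,0.02,0,0,0]]})

```text
time: 15.32
eef_pos: [0.4424, -0.0113, 0.1006]
tool_rot: [0.889, 0.459, 0.0, 0.0]
contact_force: [-0.2, -0.3, 4.3]
grip_width: 0.0004
grip_force: 2.2
```

To row units: 0.0065 m / 0.8 = 0.0081, 0.006 m / 0.8 = 0.0075.

Call:
inch_along(rows={"segments":[[0,0,0.0025,0,0,0],[0,0,0.005,0,0,0],[0,0,0.0075,0,0,0],[0,0,0.0081,0,0,0],[0,0,0.0081,0,0,0],[0,0,0.0081,0,0,0],[0,0,0.0081,0,0,0],[0,0,0.0081,0,0,0]]})

```text
time: 16.32
eef_pos: [0.4424, -0.0113, 0.0942]
tool_rot: [0.889, 0.458, 0.0, 0.0]
contact_force: [-1.1, 0.1, 7.4]
grip_width: 0.0008
grip_force: 3.3
```

```bash
python3 - <<'E'
from h import *
z=[];f=[]
ims=[optics.get_image("scene")]
for i in range(4):
    optics.get_image("top");s=readout.observe();z.append(s["eef_pos"][2]);f.append(s["contact_force"][2])
print(np.round(z,4),np.round(f,2))
w=optics.get_image("wrist")["color"]
a=cv2.resize(ims[0]["color"][185:265,230:315],None,fx=5,fy=5,interpolation=cv2.INTER_CUBIC)
b=cv2.resize(w[110:240,190:320],None,fx=3,fy=3);b=cv2.copyMakeBorder(b,0,a.shape[0]-b.shape[0],0,0,0)
cv2.imwrite("pics/p1.png",np.hstack([a,b])[:, :800])
E
```

```text
[0.0942 0.0942 0.0942 0.0942] [7.16 6.47 6.63 6.  ]
```

View pics/p1.png

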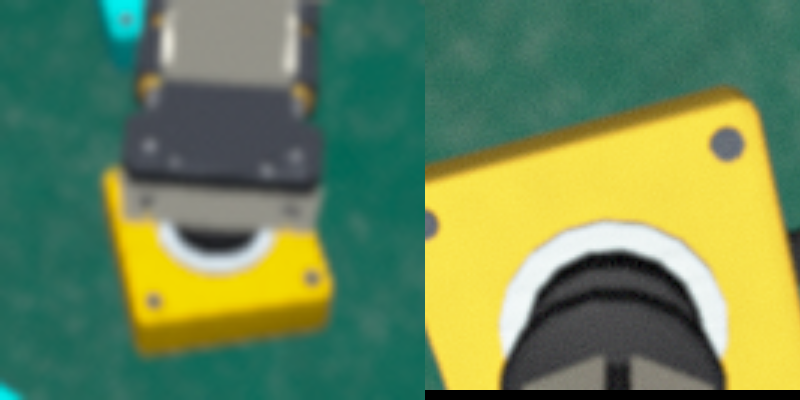

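The fingers hold the cap down. Height puts it about 12.8 mm in and force about 11 mm, so both readings are inside the green band.

```bash
python3 -c "
from bench import arm
print(arm.sign_off())"
```

```text
the job is handed in; nothing more can be done
None
```

The job is handed in, with no verdict shown: I wound the timer to about 3.25 rad (pointer in green), and the fingers are still holding the yellow plunger about 11–13 mm down with about 6–7 N.

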